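Wind the tube bench's carriage up to its stop

ROBOT

A 6-joint arm with a two-finger parallel gripper is mounted at the origin on the work surface. World frame = base frame: x ahead of the robot, y to its left, z up, the work surface at z = 0. Lengths are in mm, angles in rad, forces in N, time in s.
With the tool pointing down it reaches from about 400 to 925 mm from the base axis. Payload 12.5 kg.
Tool frame: the origin (TCP) lies on the mounting face of the last link; the fingertips stand 190 mm ahead of it and the grasp point (between the pads) lies 171 mm ahead of it; z points along the fingers, y is the line along which they close (so a half turn about z gives the same grasp; the last joint's range is limited). The gripper opens to 95 mm and grips with 3 to 60 N. Pads are 20 mm wide; open, the fingers measure 119 mm over their backs; the gripper's body (75 mm by 180 mm) begins 59 mm behind the grasp point.
Start: joints at [1.151, 0.491, 1.559, -0, 1.092, -0.106], TCP at [192.898, 594.487, 404.761] pointing down, gripper open.
Joint ranges: [-3.1, 3.1], [-0.84, 2.19], [0.05, 2.79], [-1.13, 4.28], [0.06, 2.93], [-2.69, 2.69]. Speed limits (rad/s): [2.22, 2.22, 2.79, 3.14, 3.14, 3.14].

INTERFACE

Orientations are given as [roll, pitch, yaw] about the fixed x, y, z axes, in that order (R = Rz(yaw) Ry(pitch) Rx(roll)).
In Python, from cell import env gives the robot as it stands.
- The arm moves only by the tool carry_out, never from a script. Its argument "series" is a list of rows, each a list of 5 numbers: the shift along the tool's x, y, z in m, then the turn about the tool's z in degrees, then the opening, from 0 (shut) to 1 (fully open). A call has 1 to 20 rows; each row is the pose to reach, as a shift and turn from the pose commanded when the call began, along the tool's axes at that moment; what a row does not reach only later rows make up. A row lasts 1/8 s, in which the tool goes at most 62.5 mm and 10.7 degrees, less where a joint would pass 70% of its speed; a pose out of reach is approached as far as the arm can. A call with a gripper value outside its range is refused whole. The fingers move at their own pace and stop on an object; the grip force is fixed at half the most. Time passes only in rows, so rows that repeat a pose let the fingers close. It gives the time, the measured TCP pose, the force, the opening and the grip force at its end, in the units of the state.
- env.state(): the state, without advancing time (a new reading comes with each control period).
- env.read_camera(name): name is "side" or "top" or "wrist"; returns (picture, depth): 384x512x3 uint8, red, green, blue; 384x512 float32, mm along the optical axis (not along the pixel's ray), 0 where there is no reading.
- env.get_calibration(name): a dict with "intrinsics" (3x3 intrinsics, pixels), "D" ([k1, k2, p1, p2, k3] as OpenCV has them; the pictures are not rectified), "cam_to_world" (4x4, takes a point from camera to world coordinates); the wrist camera has in their place "T_tool_cam" (4x4, takes a point from camera to tool coordinates, whose origin is the TCP and whose axes are the flange's). Camera axes: x right, y up, looking along -z (the intrinsics and any distortion apply to the point x, -y, -z); pixel columns grow to the right and rows downward; lengths in mm; the calibration is good to about 2 mm. A picture is of the moment at which its call begins: read the wrist's pose just before it. get_calibration takes no time and is no camera call.
- env.job_done(): hands the job in; it is judged then, once.
The state is a dict: "t": time; "joints": joint angles; "qvel": joint speeds; "tau": joint torques, N m; "eef_pos": TCP position; "tcp_rot": TCP orientation; "ft_force": force on the tool from outside, world axes, zero at the start; "moment": the same for the moment, N m; "opening": opening from 0.0 (shut) to 1.0 (fully open); "grip_force": force on a finger pad.
Only numpy, scipy, OpenCV 4.12 (cv2) and the standard library are available. Lean on these libraries where they do the work, as an engineer would, in place of code of your own. Each camera call takes 0.05 s, during which the arm holds its last target. There are 200 camera calls.

TASK

Turn the handwheel of the tube bench clockwise (seen from above) until the carriage's nose touches the stop block, moving the carriage by the wheel only. It takes more than one handful: wind it part of the way, let go of the wheel while the nose is still clear of the stop, take a fresh hold and wind on until it touches. Then let go of everything, and leave the things lying about on the table where they are.

Things in the scene. Friction and masses are not known exactly. Their poses are not given: they have to be found in the camera images.
- bench: Tube bench screwed to the table: green bed 130 mm (its x) by 400 mm (its y) with two steel rails along y, their tops 38 mm up. Origin under the bed's middle, on the table. On its -x side (towards the robot) a green gearbox centred at x -165 mm, y 0: 66 mm square, top 70 mm up, with a column up to 36 mm thick on it under the wheel. It does not move.
- handwheel: Dark steel handwheel, level, on the gearbox; its upright axis is at x -165, y 0 of the bench, the middle of its rim 125 mm above the table. Origin at its centre at rim height. Rim: round 14 mm bar on a 60 mm radius; four 10 mm spokes along the wheel's own +x, -x, +y, -y, open between; 28 mm hub. It turns about z, resists with about 3 N at the rim and stays where it is left.
- carriage: Grey carriage on the rails, 105 mm (x) by 70 mm (y), top 114 mm above the table, with a brass tube sticking out to +y. Origin under its middle at rail height, axes as the bench's. Geared to the wheel: each radian clockwise (from above) moves it 15 mm along the bench's -y, towards the stop; anticlockwise moves it back. The stop halts it solidly.
- nose (a point): Middle of the flat end face of the carriage's steel nose (16 by 20 mm), which faces the stop (bench -y), 86 mm above the table.
- stop: Steel stop block bolted on the rails on the bench's -y side of the carriage: 60 mm (x) by 26 mm (y) by 76 mm high on a 105 by 40 mm dark foot. Origin under the block's middle at rail height, axes as the bench's. It does not move, but stands at a different place along the rails each time.
- stop_face (a point): Middle of the stop block's face that the nose meets (13 mm to +y of the block's middle), 86 mm above the table. The gap is the nose's y minus this point's y in the bench's frame.
- mallet: Bystander: loose mallet with a wooden handle, 240 mm, lying on the table.
- mouthpiece: Bystander: brass mouthpiece standing on its 27 mm rim, 85 mm tall.
- oil: Bystander: white oil bottle, 44 mm wide, 110 mm tall.
- hardwood: Bystander: dark hardwood block, 90 by 50 by 35 mm.

How it is judged:
By the outcome, as a careful person would: the job done as asked, in the order asked, and still so for the second after the job is handed in, with the robot touching nothing.
It also fails if it takes over 64 s, if anything falls off the work surface, if the arm or the gripper's body presses on something with over 40 N, if the wrist force passes 120 N, or if a joint passes its speed limit or range.

## Working session

There is one attempt and no reset: what is moved stays moved. The work goes in short steps, Python scripts to look and compute and a tool call to move; the robot and the scene stay as the last step left them, time stands still between calls to the robot, and variables do not carry over. Pictures are saved under pics/ and viewed, at most 10 in all, crops included, and the job is handed in when it is done.

Besides the shell and the picture viewer there is one more tool, called as name(argument=value, ...) on one line, values as JSON. carry_out: Moves the arm, as the interface text tells. Its arguments: {"type":"object","properties":{"series":{"type":"array","items":{"type":"array","items":{"type":"number"}}}},"required":["series"]}

```bash
mkdir -p pics; ls; cat > h.py <<'E'
import numpy as np, cv2
from cell import env
def pts(name, pix, depth, cal, T):
    K=np.array(cal["intrinsics"],float);D=np.array(cal["D"],float)
    p=np.array(pix,float).reshape(-1,1,2)
    n=cv2.undistortPoints(p,K,D).reshape(-1,2)
    d=np.array([depth[int(v),int(u)] for u,v in np.array(pix).reshape(-1,2)])
    P=np.c_[n[:,0]*d,-n[:,1]*d,-d,np.ones(len(d))]
    return (P@np.array(T).T)[:,:3],d
def cloud(depth,cal,T):
    h,w=depth.shape
    u,v=np.meshgrid(np.arange(w),np.arange(h))
    P,d=pts('',np.c_[u.ravel(),v.ravel()],depth,cal,T)
    return P.reshape(h,w,3),depth>0
E
python3 - <<'E'
from h import *
print(env.state())
for n in ("top","side"):
    im,d=env.read_camera(n); c=env.get_calibration(n)
    cv2.imwrite(f"pics/{n}0.png",im[:,:,::-1]); np.savez(f"{n}0.npz",im=im,d=d)
    print(n,np.round(c["cam_to_world"],3).tolist(),c["intrinsics"],c["D"])
c=env.get_calibration("wrist");print(c)
E
```

```text
pics
{'t': 0.0, 'joints': array([ 1.15138655e+00,  4.91553698e-01,  1.55946650e+00,  1.48273204e-05,
        1.09172966e+00, -1.05591368e-01]), 'qvel': array([-0.00148064, -0.00192753, -0.00120508, -0.00051727, -0.0019205 ,
        0.00044851]), 'tau': array([-2.90706012e-03, -6.12637424e+01, -2.58185649e+01,  6.91408035e-02,
        4.81880992e-02, -6.91592413e-05]), 'eef_pos': array([192.88812188, 594.44677015, 404.15940245]), 'tcp_rot': array([-3.14044328e+00, -1.35040779e-04,  2.82776733e+00]), 'ft_force': array([-0.0825243 , -0.56799802, -0.69635769]), 'moment': array([0.00736303, 0.0628522 , 0.01771066]), 'grip_force': 0.0, 'opening': 1.0000917128462063}
top [[0.014, 0.984, -0.178, 297.44], [-1.0, 0.014, 0.002, -3.345], [0.004, 0.178, 0.984, 1449.452], [0.0, 0.0, 0.0, 1.0]] [[487.21210207   0.         263.95851023]
 [  0.         487.21210207 195.32154176]
 [  0.           0.           1.        ]] [-0.07376313  0.          0.          0.          0.        ]
side [[0.816, 0.364, -0.449, 60.961], [-0.578, 0.494, -0.65, -727.701], [-0.015, 0.79, 0.613, 785.408], [0.0, 0.0, 0.0, 1.0]] [[422.59838795   0.         266.17581669]
 [  0.         422.59838795 189.29646938]
 [  0.           0.           1.        ]] [-0.11662831  0.          0.          0.          0.        ]
{'intrinsics': array([[330.11177963,   0.        , 255.80765537],
       [  0.        , 330.11177963, 195.82374531],
       [  0.        ,   0.        ,   1.        ]]), 'D': array([-0.05742164,  0.        ,  0.        ,  0.        ,  0.        ]), 'T_tool_cam': array([[-3.51864701e-04,  9.65861478e-01,  2.59058839e-01,
         7.26947957e+01],
       [ 9.99999809e-01,  2.08075590e-04,  5.82463959e-04,
        -1.04120346e+00],
       [ 5.08675679e-04,  2.59058995e-01, -9.65861366e-01,
         1.95273545e+01],
       [ 0.00000000e+00,  0.00000000e+00,  0.00000000e+00,
         1.00000000e+00]])}
```

View pics/top0.png

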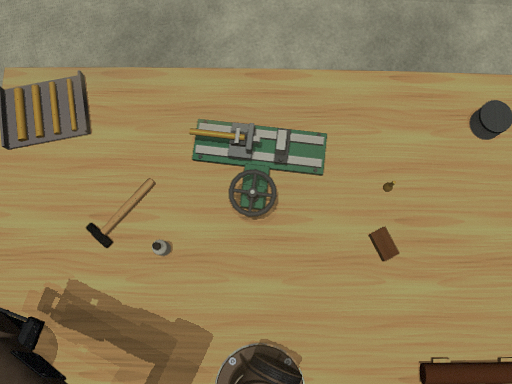

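View pics/side0.png

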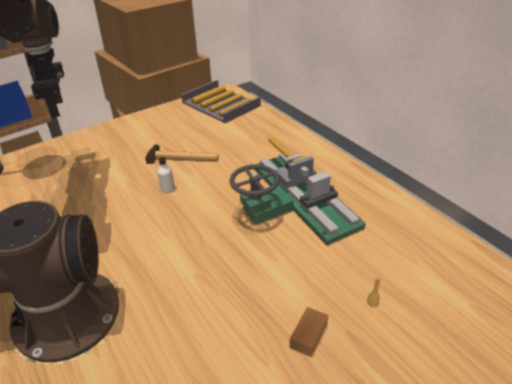

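The top view shows the wheel at about (253,193), the carriage at (241,139), and the stop at (283,145). The bystanders are well away from the wheel: oil at (161,247), mallet at (125,215), block at (384,244). The side view agrees.

```bash
python3 - <<'E'
from h import *
from scipy.optimize import least_squares
for n in("top","side"):
    z=np.load(n+"0.npz");im,d=z['im'],z['d'];c=env.get_calibration(n)
    P,ok=cloud(d,c,c["cam_to_world"])
    R=P.reshape(-1,3);I=im.reshape(-1,3).astype(int);ok=ok.ravel()
    box=ok&(R[:,0]>250)&(R[:,0]<800)&(abs(R[:,1])<300)
    g=box&(I[:,1]>I[:,0]+20)&(R[:,2]<60)&(R[:,2]>5)
    # wheel
    w=box&(R[:,2]>112)&(R[:,2]<140)&(I.max(1)<95)&(R[:,0]<480)
    W=R[w]; print(n,'wheel pts',len(W),W.min(0),W.max(0))
    f=least_squares(lambda p:np.clip(abs(np.hypot(W[:,0]-p[0],W[:,1]-p[1])-60),0,12),W.mean(0)[:2],loss='soft_l1'); 
    print('centre',f.x,'z95',np.percentile(W[:,2],[5,50,95]))
    r=np.hypot(W[:,0]-f.x[0],W[:,1]-f.x[1]);a=np.degrees(np.arctan2(W[:,1]-f.x[1],W[:,0]-f.x[0]))
    s=(r>25)&(r<48);print('spoke angles mod90',np.histogram(a[s]%90,bins=18,range=(0,90))[0])
    G=R[g].astype(np.float32);G=G[G[:,0]>430]
    print('bed rect',cv2.minAreaRect(G[(G[:,2]<35)][:,:2]))
    # tall things on bench
    T=box&(R[:,2]>80)&(R[:,2]<200)&(R[:,0]>470)
    np.save(n+'T.npy',np.c_[R[T],I[T]])
    print('tall',T.sum(),R[T].min(0),R[T].max(0))
E
python3 - <<'E'
import cv2
im=cv2.imread('pics/top0.png')[105:230,180:340]
cv2.imwrite('pics/topc.png',cv2.resize(im,None,fx=4.5,fy=4.5,interpolation=cv2.INTER_CUBIC))
E
```

```text
top wheel pts 16 [387.65607704  14.99189217 112.13655494] [479.8531643  299.46109627 137.28789212]
centre [442.16344433 142.43361218] z95 [112.43693528 123.30654176 132.20695146]
spoke angles mod90 [0 0 0 0 0 0 0 0 0 0 0 0 0 0 0 0 0 0]Traceback (most recent call last):
  File "<stdin>", line 17, in <module>
cv2.error: OpenCV(4.12.0) /io/opencv/modules/imgproc/src/convhull.cpp:143: error: (-215:Assertion failed) total >= 0 && (depth == CV_32F || depth == CV_32S) in function 'convexHull'
```

View pics/topc.png

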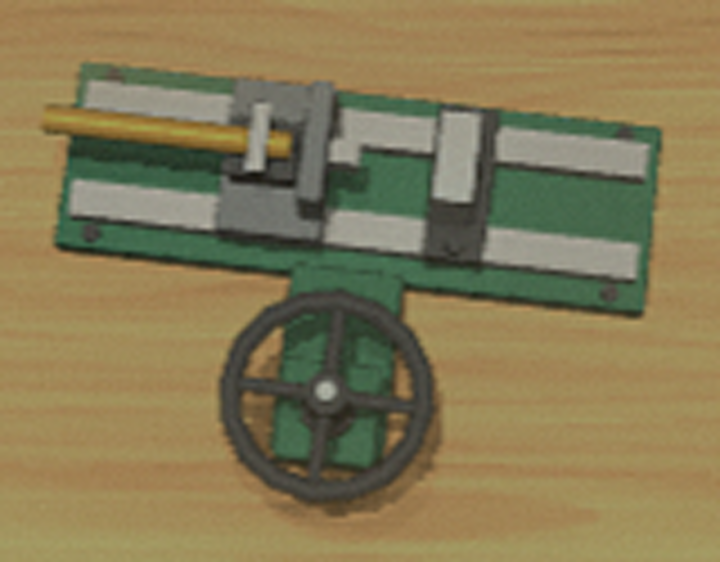

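```bash
python3 - <<'E'
from h import *
from scipy.optimize import least_squares
for n in("top","side"):
    z=np.load(n+"0.npz");im,d=z['im'],z['d'];c=env.get_calibration(n)
    P,ok=cloud(d,c,c["cam_to_world"])
    R=P.reshape(-1,3);I=im.reshape(-1,3).astype(int);ok=ok.ravel()
    box=ok&(R[:,0]>420)&(R[:,0]<900)&(abs(R[:,1])<350)
    w=box&(R[:,2]>110)&(R[:,2]<145)&(I.max(1)<110)&(R[:,0]<640)&(abs(R[:,1])<120)
    W=R[w]; print(n,'wheel pts',len(W),W.min(0),W.max(0))
    f=least_squares(lambda p:np.clip(abs(np.hypot(W[:,0]-p[0],W[:,1]-p[1])-60),0,12),(W.min(0)+W.max(0))[:2]/2,loss='soft_l1')
    print('centre',f.x,'z',np.percentile(W[:,2],[5,50,95]))
    r=np.hypot(W[:,0]-f.x[0],W[:,1]-f.x[1]);a=np.degrees(np.arctan2(W[:,1]-f.x[1],W[:,0]-f.x[0]))
    s=(r>22)&(r<48);print('spokes mod90',np.histogram(a[s]%90,bins=18,range=(0,90))[0])
    g=box&(I[:,1]>I[:,0]+15)&(R[:,2]<32)&(R[:,2]>5)&(R[:,0]>f.x[0]+85)
    print('bed',g.sum(),cv2.minAreaRect(R[g][:,:2].astype(np.float32)))
    th=np.radians(-7) if 1 else 0
    T=box&(R[:,2]>60)&(R[:,2]<170)&(R[:,0]>f.x[0]+90)
    B=R[T]-np.r_[f.x,0]
    for deg in(5,7,9):
        a=np.radians(deg)*-1; B2=np.c_[B[:,0]*np.cos(a)+B[:,1]*np.sin(a),-B[:,0]*np.sin(a)+B[:,1]*np.cos(a),B[:,2]]
        print(deg,'y hist',np.histogram(B2[:,1],bins=28,range=(-140,140))[0])
E
```

```text
top wheel pts 908 [477.76091715 -36.38409132 113.64555291] [607.42169253  90.84644318 144.223471  ]
centre [542.868244    27.64025936] z [124.89751132 130.25433147 135.25024041]
spokes mod90 [ 9  0  0  0  0  0  0  0  0  0  0  0  0  0  8 34 43 36]
bed 2045 ((707.6494750976562, 9.969680786132812), (397.832275390625, 131.95501708984375), 84.17527770996094)
5 y hist [  0   0   0   0   0   6  77 102  75   0   0   0   0   8  25  71 120  92
 113 121 102 106  65  25  19  25  19  23]
7 y hist [  0   0   0   0   0   0  28 104  93  35   0   0   0   0  19  25 115 112
  98 106 122  95 110  33  21  21  24  21]
9 y hist [  0   0   0   0   0   0   3  68 105  81   3   0   0   0   3  27  54 134
  82 118 113 111 106  74  22  21  23  21]
side wheel pts 717 [479.61711288 -40.64941457 110.37501678] [611.21345691  86.67460738 137.42917828]
centre [542.17253211  22.7464735 ] z [120.86744355 128.16686488 132.52107896]
spokes mod90 [ 3  1  0  0  0  0  0  0  0  0  0  0  0  1  2 19 38 21]
bed 1222 ((689.9087524414062, 4.6421966552734375), (397.82427978515625, 124.85320281982422), 89.72394561767578)
5 y hist [  0   0   0   0   0   0 299 102  77  14   0   0   0   4  41  56 324  56
  15  34  65  47  43  13  13  15  14  14]
7 y hist [  0   0   0   0   0   0  12 333  95  52   0   0   0   0  32  23 287 116
  30  17  55  59  50  23  11  14  16  15]
9 y hist [  0   0   0   0   0   0   0 258 136  79  19   0   0   0   2  40  40 335
  64  15  27  73  45  40  13  15  16  13]
```

The crop shows the nose at (345,150) still clear of the stop face at (437,150), with spokes near the bench axes. The wheel centre is about (542.5, 25), spokes sit at about -8° mod 90, bench yaw is about -6° and the gap is about 45 mm.

My plan is to straddle one spoke with narrow fingers and arc around the axis. First I go above the wheel and look.

carry_out(series=[[-0.1, -0.085, 0, -2, 0.5], [-0.2, -0.17, 0, -4, 0.23], [-0.3, -0.256, 0, -6, 0.23], [-0.4, -0.341, 0, -8, 0.23], [-0.508, -0.433, 0, -10, 0.23], [-0.508, -0.433, 0, -10, 0.23], [-0.508, -0.433, 0, -10, 0.23], [-0.508, -0.433, 0, -10, 0.23], [-0.508, -0.433, 0, -10, 0.23], [-0.508, -0.433, 0, -10, 0.23], [-0.508, -0.433, 0, -10, 0.23], [-0.508, -0.433, 0, -10, 0.23], [-0.508, -0.433, 0, -10, 0.23], [-0.508, -0.433, 0, -10, 0.23], [-0.508, -0.433, 0, -10, 0.23], [-0.508, -0.433, 0, -10, 0.23], [-0.508, -0.433, 0, -10, 0.23]])

```text
t: 2.22
eef_pos: [542.4, 26.1, 404.8]
tcp_rot: [3.142, 0.0, 3.003]
ft_force: [0.1, -0.6, -0.2]
opening: 0.228
grip_force: 0.0
```

```bash
cat > look.py <<'E'
from h import *
from scipy.spatial.transform import Rotation as Ro
from scipy.optimize import least_squares
import sys
s=env.state();im,d=env.read_camera("wrist");c=env.get_calibration("wrist")
T=np.eye(4);T[:3,:3]=Ro.from_euler('xyz',s['tcp_rot']).as_matrix();T[:3,3]=s['eef_pos']
print('t',s['t'],'pos',s['eef_pos'].round(1),'yaw',np.degrees(s['tcp_rot'][2]).round(2),'q6',np.degrees(s['joints'][5]).round(1),'open',s['opening'],'F',s['ft_force'].round(1))
Tc=T@c["T_tool_cam"]
P,ok=cloud(d,c,Tc)
cv2.imwrite(f"pics/w{sys.argv[1]}.png",im[:,:,::-1]);np.savez(f"w{sys.argv[1]}.npz",P=P,im=im,d=d)
R=P.reshape(-1,3)[ok.ravel()];I=im.reshape(-1,3)[ok.ravel()].astype(int)
w=(R[:,2]>112)&(R[:,2]<140)&(np.hypot(R[:,0]-542.5,R[:,1]-25)<80)
W=R[w]
f=least_squares(lambda p:np.clip(abs(np.hypot(W[:,0]-p[0],W[:,1]-p[1])-60),0,12),(542.5,25),loss='soft_l1')
r=np.hypot(W[:,0]-f.x[0],W[:,1]-f.x[1]);rim=abs(r-60)<8
print('n',len(W),'centre',f.x.round(1),'rim r',np.median(r[rim]),'topz',np.percentile(W[rim][:,2],[50,90]))
s_=(r>22)&(r<48);a=np.degrees(np.arctan2(W[s_,1]-f.x[1],W[s_,0]-f.x[0]))%90
print('spoke mod90',np.degrees(np.angle(np.exp(4j*np.radians(a)).mean()))/4, np.histogram(a,9,(0,90))[0],'spoke z',np.median(W[s_][:,2]))
E
python3 look.py 1
```

```text
t 2.225 pos [542.4  26.1 404.8] yaw 172.04 q6 -86.3 open 0.2283350105705404 F [ 0.1 -0.6 -0.2]
n 9137 centre [544.3  26.8] rim r 58.14504787023915 topz [131.3344642  132.73975705]
spoke mod90 -7.379491823936106 [104   0   0   0   0   0   0 524 922] spoke z 129.5788870617377
```

View pics/w1.png

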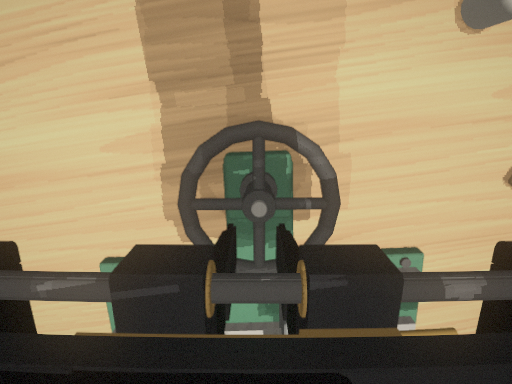

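```bash
python3 - <<'E'
import numpy as np
z=np.load('w1.npz');P=z['P'].reshape(-1,3);C=np.array([543.5,26.5])
for deg in(-6,-6.5,-7):
    a=np.radians(deg);b=P[:,:2]-C;x=b[:,0]*np.cos(a)+b[:,1]*np.sin(a)-165;y=-b[:,0]*np.sin(a)+b[:,1]*np.cos(a)
    m=(P[:,2]>84)&(P[:,2]<150)&(x>-60)&(x<70)
    print(deg,m.sum(),np.histogram(y[m],40,(-100,100))[0])
E
```

```text
-6 501 [ 0  0  0  0  0  0  0  0  0  0  0  0  0  0  0  0  0  0  0  0 10  8 11 33
 78  0  0  0  0  0  0  0  0  0  0  0  0  0  0  0]
-6.5 501 [  0   0   0   0   0   0   0   0   0   0   0   0   0   0   0   0   0   0
   0   0   6  10  10  12 102   0   0   0   0   0   0   0   0   0   0   0
   0   0   0   0]
-7 501 [ 0  0  0  0  0  0  0  0  0  0  0  0  0  0  0  0  0  0  0  0  5  9  9 11
 85 21  0  0  0  0  0  0  0  0  0  0  0  0  0  0]
```

The wrist view shows the wheel hub at (259,207), with a spoke running straight up the image (tool +x). I'll lower onto that spoke at a radius of about 34 mm and close.

carry_out(series=[[0.0325, 0.0005, 0.0, 0, 0.23], [0.0325, 0.0005, 0.03, 0, 0.23], [0.0325, 0.0005, 0.055, 0, 0.23], [0.0325, 0.0005, 0.075, 0, 0.23], [0.0325, 0.0005, 0.09, 0, 0.23], [0.0325, 0.0005, 0.1, 0, 0.23], [0.0325, 0.0005, 0.107, 0, 0.23], [0.0325, 0.0005, 0.107, 0, 0.23], [0.0325, 0.0005, 0.107, 0, 0.23]])

```text
t: 3.4
eef_pos: [510.4, 30.8, 298.1]
tcp_rot: [3.141, 0.001, 3.002]
ft_force: [0.8, 0.8, -0.0]
opening: 0.228
grip_force: 0.0
```

carry_out(series=[[0, 0, 0, 0, 0], [0, 0, 0, 0, 0], [0, 0, 0, 0, 0], [0, 0, 0, 0, 0], [0, 0, 0, 0, 0], [0, 0, 0, 0, 0]])

```text
t: 4.15
eef_pos: [510.3, 31.1, 298.0]
tcp_rot: [3.141, 0.0, 3.003]
ft_force: [0.3, 4.9, 3.5]
opening: 0.1
grip_force: 30.0
```

```bash
python3 - <<'E'
import numpy as np
# arc about point (-34,0) in tool frame; +turn moves by Rz(+)
for a in range(8,105,8):
    t=np.radians(a);print([round(float(.034*(np.cos(t)-1)),4),round(float(.034*np.sin(t)),4),0,a,0],end=',')
E
```

```text
[-0.0003, 0.0047, 0, 8, 0],[-0.0013, 0.0094, 0, 16, 0],[-0.0029, 0.0138, 0, 24, 0],[-0.0052, 0.018, 0, 32, 0],[-0.008, 0.0219, 0, 40, 0],[-0.0112, 0.0253, 0, 48, 0],[-0.015, 0.0282, 0, 56, 0],[-0.0191, 0.0306, 0, 64, 0],[-0.0235, 0.0323, 0, 72, 0],[-0.0281, 0.0335, 0, 80, 0],[-0.0328, 0.034, 0, 88, 0],[-0.0376, 0.0338, 0, 96, 0],[-0.0422, 0.033, 0, 104, 0],
```

It's gripping a bar 9.5 mm wide, which is the spoke. I'll wind a first part and check the force.

carry_out(series=[[-0.0003, 0.0047, 0, 8, 0], [-0.0013, 0.0094, 0, 16, 0], [-0.0029, 0.0138, 0, 24, 0], [-0.0052, 0.018, 0, 32, 0], [-0.0052, 0.018, 0, 32, 0]])

```text
t: 4.78
eef_pos: [517.7, 49.1, 298.0]
tcp_rot: [3.14, -0.001, 2.442]
ft_force: [-2.9, 14.8, 5.6]
opening: 0.098
grip_force: 30.1
```

carry_out(series=[[0.0003, 0.0055, 0, 8, 0], [-0.0007, 0.0102, 0, 16, 0], [-0.0023, 0.0146, 0, 24, 0], [-0.0046, 0.0188, 0, 32, 0], [-0.0074, 0.0227, 0, 40, 0], [-0.0106, 0.0261, 0, 48, 0], [-0.0144, 0.029, 0, 56, 0], [-0.0185, 0.0314, 0, 64, 0], [-0.0229, 0.0331, 0, 72, 0], [-0.0229, 0.0331, 0, 72, 0]])

```text
t: 6.02
eef_pos: [558.1, 60.3, 298.1]
tcp_rot: [3.138, -0.005, 1.185]
ft_force: [10.7, 21.1, -3.5]
opening: 0.098
grip_force: 29.9
```

```bash
cat > gap.py <<'E'
from h import *
import sys
s=env.state();print('t',s['t'],'F',s['ft_force'].round(1),'M',s['moment'].round(2),'yaw',np.degrees(s['tcp_rot'][2]).round(2),'q6',np.degrees(s['joints'][5]).round(1),s['opening'])
C=np.array([543.5,26.5]);a=np.radians(-6.5)
out=[]
for n in("top","side"):
    im,d=env.read_camera(n);c=env.get_calibration(n);P,ok=cloud(d,c,c["cam_to_world"])
    b=P[...,:2]-C;x=b[...,0]*np.cos(a)+b[...,1]*np.sin(a)-165;y=-b[...,0]*np.sin(a)+b[...,1]*np.cos(a)
    st=ok&(P[...,2]>90)&(P[...,2]<135)&(abs(x)<28)
    nose=ok&(P[...,2]>72)&(P[...,2]<104)&(abs(x)<13)
    print(n,'all',np.histogram(y[st],40,(-100,100))[0],'nose strip',np.histogram(y[nose],40,(-100,100))[0])
    r=im[110:175,185:335] if n=="top" else im[140:245,225:370]
    out.append(cv2.resize(r,(600,int(600*r.shape[0]/r.shape[1])) if n=="top" else (400,290),interpolation=cv2.INTER_CUBIC))
h=np.zeros((560,600,3),np.uint8);h[:260]=out[0][:260];h[265:555,:400]=out[1]
cv2.imwrite(f"pics/g{sys.argv[1]}.png",h[:,:,::-1])
E
python3 gap.py 1
```

```text
t 6.025 F [10.7 21.1 -3.5] M [ 3.45 -1.81 -0.03] yaw 67.87 q6 21.3 0.09778987674345457
top all [ 0  0  0  0  0 15 35 35 32 34 26  0  0  0  0 10 10  9 10 32 31 33 13  1
 10 11 14 25 28 16 12  9 11 12 11  9 12  9 10 13] nose strip [ 0  0  0  0  0  0  0  0  0  0  0  0  0  0  0 13 13 11 13  5  0  0  0 12
 17 11 13  2  7 11 14 13 13 10 10  7 11  9  9 12]
side all [  0   0   0   0  15 106  31  25  26  31   8   1   0   0   2   8  10   6
  53  71  21  13   1   0   0   6  23  21  17   1   4   4   9   5  10   6
   7   6   7   7] nose strip [ 0  0  0  0  8 64  1  0  0  0  0  0  0  0  2  8 13 10 23 21  0  0  0  0
  0  5 13  5  6  3  6  8  9  5 10  6  7  7  7  7]
```

View pics/g1.png

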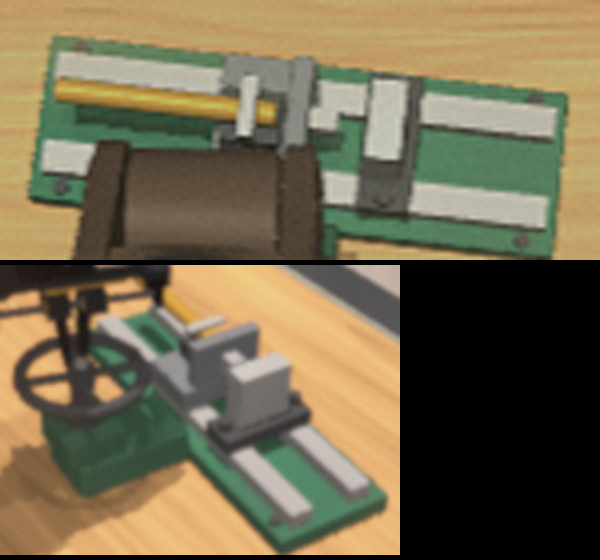

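The top half of the picture shows the nose end near (338,117) and the stop face near (368,117). That leaves a gap of about 19 mm, or roughly 75° of winding. I'll let go here, rise, and look again.

carry_out(series=[[0, 0, 0, 0, 0.23], [0, 0, 0, 0, 0.23], [0, 0, 0, 0, 0.23], [0, 0, 0, 0, 0.23], [0, 0, -0.03, 0, 0.23], [0, 0, -0.07, 0, 0.23], [-0.034, 0, -0.107, -10, 0.23], [-0.034, 0, -0.107, -20, 0.23], [-0.034, 0, -0.107, -30, 0.23], [-0.034, 0, -0.107, -40, 0.23], [-0.034, 0, -0.107, -50, 0.23], [-0.034, 0, -0.107, -60, 0.23], [-0.034, 0, -0.107, -70, 0.23], [-0.034, 0, -0.107, -80, 0.23], [-0.034, 0, -0.107, -90, 0.23], [-0.034, 0, -0.107, -90, 0.23], [-0.034, 0, -0.107, -90, 0.23]])

```text
t: 8.25
eef_pos: [544.0, 27.0, 404.7]
tcp_rot: [3.142, -0.0, 2.754]
ft_force: [-0.2, -0.9, 0.4]
opening: 0.227
grip_force: 0.0
```

```bash
python3 look.py 2; python3 gap.py 2
```

```text
t 8.25 pos [544.   27.  404.7] yaw 157.79 q6 -71.9 open 0.22688265501692456 F [-0.2 -0.9  0.4]
n 9300 centre [544.5  27.1] rim r 58.18028455234764 topz [131.36758509 132.7150994 ]
spoke mod90 -21.628744114899924 [  0   0   0   0   0  53 871 610   7] spoke z 129.60235718049796
t 8.3 F [0.3 0.6 0.6] M [-0.03 -0.05 -0.02] yaw 157.83 q6 -71.9 0.23177590583125715
top all [ 0  0  0  0  0 15 32 25 15 17 13  0  0  0  0  6  6  8  8 22 22 21 10  0
  7 10  9 18 18 10  9  9  8  9  8  9 10  5  5  7] nose strip [0 0 0 0 0 0 0 0 0 0 0 0 0 0 0 6 6 8 8 1 0 0 0 6 7 9 9 2 0 4 9 8 8 9 6 9 8
 5 3 6]
side all [  0   0   0   0   7 120  27  26  25  26  12   0   0   0   3   8   6   8
  45  86  17  17   0   0   1   4  16  31  16   0   5   3   7   7   8   8
   8   5   5   7] nose strip [ 0  0  0  0  2 66  0  0  0  0  0  0  0  0  3  9  8 12 23 22  0  0  0  0
  1  4  8 14  5  4  9  7  7  8  8  8  8  5  6  7]
```

View pics/w2.png

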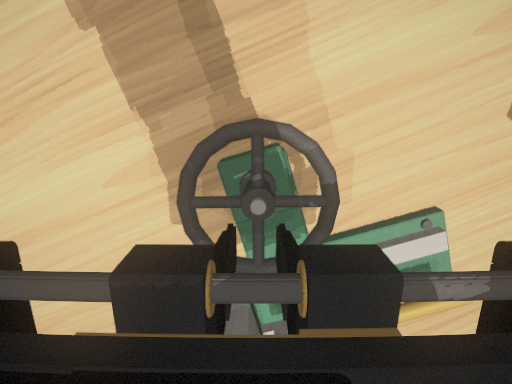

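The wheel stayed where it was left, and a spoke (257,150) again lies along tool +x. I'll take a fresh hold.

carry_out(series=[[0.034, 0.0005, 0.0, 0, 0.23], [0.034, 0.0005, 0.03, 0, 0.23], [0.034, 0.0005, 0.055, 0, 0.23], [0.034, 0.0005, 0.075, 0, 0.23], [0.034, 0.0005, 0.09, 0, 0.23], [0.034, 0.0005, 0.1, 0, 0.23], [0.034, 0.0005, 0.107, 0, 0.23], [0.034, 0.0005, 0.107, 0, 0.23], [0.034, 0.0005, 0.107, 0, 0.23], [0.034, 0.0005, 0.107, 0, 0], [0.034, 0.0005, 0.107, 0, 0], [0.034, 0.0005, 0.107, 0, 0], [0.034, 0.0005, 0.107, 0, 0], [0.034, 0.0005, 0.107, 0, 0], [0.034, 0.0005, 0.107, 0, 0]])

```text
t: 10.28
eef_pos: [512.8, 40.4, 298.0]
tcp_rot: [3.141, 0.001, 2.758]
ft_force: [-0.5, 2.8, 5.7]
opening: 0.098
grip_force: 30.0
```

carry_out(series=[[-0.0001, 0.0047, 0, 8, 0], [-0.0009, 0.0094, 0, 16, 0], [-0.0023, 0.014, 0, 24, 0], [-0.0044, 0.0183, 0, 32, 0], [-0.0071, 0.0224, 0, 40, 0], [-0.0102, 0.0259, 0, 48, 0], [-0.0139, 0.0289, 0, 56, 0], [-0.0159, 0.0301, 0, 60, 0], [-0.0159, 0.0301, 0, 60, 0]])

```text
t: 11.4
eef_pos: [539.6, 62.6, 298.1]
tcp_rot: [3.138, -0.0, 1.71]
ft_force: [5.6, 6.2, 1.8]
opening: 0.094
grip_force: 30.1
```

```bash
python3 gap.py 3
```

```text
t 11.4 F [5.6 6.2 1.8] M [ 1.03 -0.95  0.23] yaw 97.97 q6 -8.4 0.09355388434832049
top all [ 0  0  0  0  0 15 34 32 31 32 26  0  7  9 10  9 32 34 33  6  1 11 11 13
 26 28 13 11  9 13 12  9 11 10 13  9 11 11  8 13] nose strip [ 0  0  0  0  0  0  0  0  0  0  0  0 11 12 12 14  1  0  0  0 14 14 16 14
  3  1 11 13 11 12 10  8  9 10 11  7 11 10  6 11]
side all [  0   0   0   0   8 116  32  27  26  27   8   0   0   0   3  64  67  24
  14   0   0   2   5  25  22  16   1   3   6   6   6   7   8   4   9   6
   6   8   5   7] nose strip [ 0  0  0  0  5 67  0  0  0  0  0  0  0  0  3 23 15  0  0  0  0  2  5  9
  8  5  3  6  8  7  7  9  9  4 10  7  6  8  6  7]
```

The gap is now about 4 mm, or roughly 15°. I'll creep in while watching the force.

carry_out(series=[[0, 0.0018, 0, 3, 0], [-0.0002, 0.0036, 0, 6, 0], [-0.0005, 0.006, 0, 10, 0], [-0.0005, 0.006, 0, 10, 0], [-0.0005, 0.006, 0, 10, 0]])

```text
t: 12.12
eef_pos: [545.6, 63.0, 298.1]
tcp_rot: [3.138, -0.001, 1.536]
ft_force: [6.0, 7.7, 1.0]
opening: 0.099
grip_force: 30.1
```

carry_out(series=[[0, 0.0012, 0, 2, 0], [0, 0.0012, 0, 2, 0], [0, 0.0012, 0, 2, 0]])

```text
t: 12.5
eef_pos: [546.7, 63.0, 298.1]
tcp_rot: [3.138, -0.001, 1.501]
ft_force: [5.9, 7.4, 1.0]
opening: 0.1
grip_force: 30.2
```

```bash
python3 gap.py 4
```

```text
t 12.5 F [5.9 7.4 1. ] M [ 1.17 -0.99  0.33] yaw 86.03 q6 3.6 0.09970415467652699
top all [ 0  0  0  0  0 15 32 33 34 35 26  6 10  7 11 26 32 32 19  0  7 11 11 23
 26 20 11 10 10 13 11  7 12 10 11  9 12 10  8 14] nose strip [ 0  0  0  0  0  0  0  0  0  0  0  7 12 12 12  7  0  0  0  9 16 13 17  9
  0  4 16 13 11 11  9  7 11 10 10  9 12 10  7 12]
side all [  0   0   0   0  12 114  29  22  26  29  12   0   0   0  23  96  18  24
   5   0   0   2  10  37  16   7   4   3   6   7   7   7   6  10   6   6
   6   7   6   9] nose strip [ 0  0  0  0  7 64  2  0  0  0  0  0  0  0 10 25  1  0  0  0  0  2  6 18
  2  5  8  6  7  8  7  9  6 11  7  6  7  7  6  9]
```

carry_out(series=[[0, 0.0012, 0, 2, 0], [0, 0.0012, 0, 2, 0], [0, 0.0012, 0, 2, 0]])

```text
t: 12.98
eef_pos: [547.9, 62.9, 298.1]
tcp_rot: [3.138, -0.001, 1.467]
ft_force: [6.0, 7.9, 0.9]
opening: 0.097
grip_force: 30.2
```

carry_out(series=[[0, 0.0012, 0, 2, 0], [0, 0.0012, 0, 2, 0], [0, 0.0012, 0, 2, 0]])

```text
t: 13.35
eef_pos: [549.1, 62.8, 298.1]
tcp_rot: [3.138, -0.001, 1.432]
ft_force: [6.3, 7.6, 0.7]
opening: 0.097
grip_force: 30.2
```

carry_out(series=[[0, 0.0012, 0, 2, 0], [0, 0.0012, 0, 2, 0], [0, 0.0012, 0, 2, 0]])

```text
t: 13.72
eef_pos: [550.4, 62.6, 298.1]
tcp_rot: [3.138, -0.002, 1.397]
ft_force: [6.4, 7.4, 0.9]
opening: 0.098
grip_force: 30.2
```

carry_out(series=[[0, 0.0012, 0, 2, 0], [0, 0.0012, 0, 2, 0], [0, 0.0012, 0, 2, 0]])

```text
t: 14.1
eef_pos: [551.6, 62.4, 298.1]
tcp_rot: [3.138, -0.002, 1.362]
ft_force: [5.5, 8.0, 1.0]
opening: 0.095
grip_force: 30.2
```

```bash
python3 gap.py 5
```

```text
t 14.1 F [5.5 8.  1. ] M [ 1.21 -1.06  0.29] yaw 78.02 q6 11.6 0.09495785978113833
top all [ 0  0  0  0  0 16 34 34 35 33 28 12 10  9 11 32 32 34  6  0 11 11 13 28
 24 13 11 11 10 12 10  9 11 11 11 10 12 11  9 11] nose strip [ 0  0  0  0  0  0  0  0  0  0  0 13 12 12 12  3  0  0  0 14 16 13 13  2
  2  7 13 14  9 10 11  8 10  9 11 10  9 11  9 10]
side all [  0   0   0   0   8 117  31  31  27  26  11   0   0   0  60  64  24  12
   0   0   1   6  27  22  14   1   3   8   7   4   8   9   6   7   5   8
   4   9   6   8] nose strip [ 0  0  0  0  6 63  1  0  0  0  0  0  0  0 13 13  0  0  0  0  1  6 14  4
  2  5  6  9  7  5  9 10  7  7  6  9  5  9  6  8]
```

View pics/g5.png

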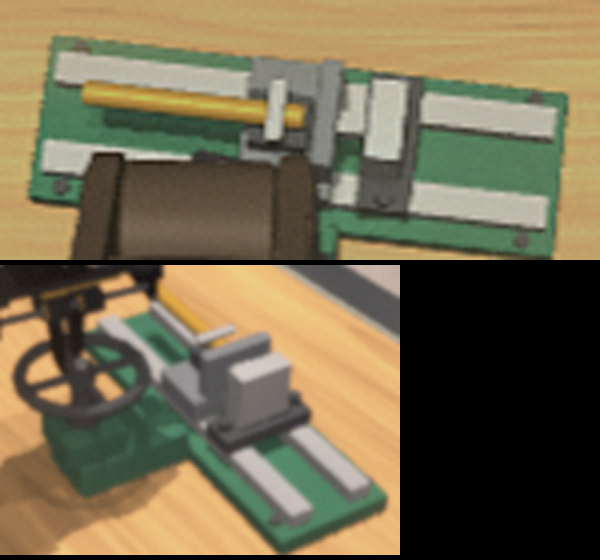

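The picture shows only a sliver left between the nose and the stop, at about (365,115). The force hasn't risen, so I'll keep creeping.

carry_out(series=[[0, 0.0012, 0, 2, 0], [0, 0.0012, 0, 2, 0], [0, 0.0012, 0, 2, 0]])

```text
t: 14.58
eef_pos: [552.8, 62.2, 298.1]
tcp_rot: [3.138, -0.002, 1.327]
ft_force: [7.1, 7.6, 0.0]
opening: 0.096
grip_force: 30.2
```

carry_out(series=[[0, 0.0012, 0, 2, 0], [0, 0.0012, 0, 2, 0], [0, 0.0012, 0, 2, 0]])

```text
t: 14.95
eef_pos: [554.0, 61.9, 298.1]
tcp_rot: [3.138, -0.002, 1.292]
ft_force: [7.5, 8.0, 1.1]
opening: 0.095
grip_force: 30.2
```

carry_out(series=[[0, 0.0012, 0, 2, 0], [0, 0.0012, 0, 2, 0], [0, 0.0012, 0, 2, 0]])

```text
t: 15.32
eef_pos: [555.1, 61.6, 298.1]
tcp_rot: [3.138, -0.002, 1.257]
ft_force: [7.8, 7.7, 1.0]
opening: 0.1
grip_force: 30.2
```

carry_out(series=[[0, 0.0012, 0, 2, 0], [0, 0.0012, 0, 2, 0], [0, 0.0012, 0, 2, 0]])

```text
t: 15.7
eef_pos: [555.6, 61.5, 298.0]
tcp_rot: [3.14, -0.002, 1.223]
ft_force: [1.8, 10.0, 3.2]
opening: 0.1
grip_force: 30.8
```

carry_out(series=[[0, 0.0012, 0, 2, 0], [0, 0.0012, 0, 2, 0], [0, 0.0012, 0, 2, 0]])

```text
t: 16.08
eef_pos: [556.2, 61.3, 298.0]
tcp_rot: [-3.141, -0.001, 1.188]
ft_force: [-0.8, 12.2, 7.4]
opening: 0.1
grip_force: 31.6
```

```bash
python3 gap.py 6
```

```text
t 16.075 F [-0.8 12.2  7.4] M [1.9  0.39 0.5 ] yaw 68.07 q6 21.4 0.1001160852476044
top all [ 0  0  0  0  0 16 33 34 32 33 28 10  8  9 22 32 32 30  0  4 10 12 20 27
 24 12 11  9 11 12 10 11 10 10 11 10 12 10 10 12] nose strip [ 0  0  0  0  0  0  0  0  0  0  3 13 12 12  9  0  0  0  3 17 15 12 10  2
  4 15 12 11 10 11 10 11 10 10 10  8 10 10  9 11]
side all [  0   0   0   0   7 114  30  29  27  24   8   0   0   2  89  29  20   8
   0   0   3   7  36  14  12   1   3   8   7   7   4   9   9   7   4  10
   6   6   4   9] nose strip [ 0  0  0  0  5 61  1  0  0  0  0  0  0  0 21  2  0  0  0  0  3  6 15  4
  3  5  7  9  7  7  6 10 10  7  5 10  6  7  4  9]
```

The forward force is now opposing the motion and the tool advances only half of each step, so the nose has met the stop. Two more small steps will confirm it.

carry_out(series=[[0, 0.0012, 0, 2, 0], [0, 0.0012, 0, 2, 0], [0, 0.0012, 0, 2, 0]])

```text
t: 16.55
eef_pos: [556.7, 60.8, 298.0]
tcp_rot: [-3.139, -0.0, 1.153]
ft_force: [-7.7, 11.3, 9.8]
opening: 0.106
grip_force: 30.4
```

carry_out(series=[[0, 0.0015, 0, 2, 0], [0, 0.0015, 0, 2, 0], [0, 0.0015, 0, 2, 0], [0, 0.0015, 0, 2, 0]])

```text
t: 17.05
eef_pos: [557.4, 60.6, 297.9]
tcp_rot: [-3.136, 0.001, 1.118]
ft_force: [-13.3, 14.2, 13.7]
opening: 0.115
grip_force: 31.4
```

Contact is firm: about 20 N, with no further wheel motion. Letting go and lifting clear.

carry_out(series=[[0, 0, 0, 0, 0.23], [0, 0, 0, 0, 0.23], [0, 0, 0, 0, 0.23], [0, 0, 0, 0, 0.23], [0, 0, -0.03, 0, 0.23], [0, 0, -0.07, 0, 0.23], [0, 0, -0.12, 0, 0.23], [0.0, 0, -0.15, 0, 0.23], [-0.06, 0, -0.15, -10, 0.23], [-0.12, 0, -0.15, -20, 0.23], [-0.18, 0, -0.15, -30, 0.23], [-0.2, 0, -0.15, -40, 0.23], [-0.2, 0, -0.15, -50, 0.23], [-0.2, 0, -0.15, -60, 0.23], [-0.2, 0, -0.15, -60, 0.23], [-0.2, 0, -0.15, -60, 0.23]])

```text
t: 19.05
eef_pos: [471.4, -120.6, 447.7]
tcp_rot: [3.142, -0.0, 2.161]
ft_force: [0.2, -0.2, -0.2]
opening: 0.23
grip_force: 0.0
```

```bash
python3 gap.py 7; python3 - <<'E'
from h import *
im,d=env.read_camera("top");im2,_=env.read_camera("side")
o=np.vstack([cv2.resize(im[110:240,185:335],(692,600))[:330],cv2.resize(im2[140:245,225:370],(692,500))[50:320]])
cv2.imwrite("pics/end.png",o[:,:,::-1])
E
```

```text
t 19.05 F [ 0.2 -0.2 -0.2] M [-0.04  0.01  0.  ] yaw 123.8 q6 -55.9 0.23000305151196254
top all [ 0  0  0  0  0 15 35 36 31 32 28 10 10  9 21 32 33 31  0  4 11  9 21 26
 24 12 11  8 10 13 13  8 11 11 10 11 12 10  9 13] nose strip [ 0  0  0  0  0  0  0  0  0  0  3 13 12 12 10  0  0  0  3 17 12 12  9  3
  4 14 15  9 11 12 12  8 11  9 10  9 10  7  8 11]
side all [  0   0   0   0   9 115  28  31  27  26   8   0   0   2  94  31  15  13
   0   0   3   8  28  21   9   3   5   5   7   6   8  10   7   4  12   6
   6   7   6   5] nose strip [ 0  0  0  0  8 64  2  0  0  0  0  0  0  0 23  3  0  0  0  0  3  8 10  7
  2  7  8  6  7  7  9 10  7  4 13  6  6  7  6  5]
```

View pics/end.png

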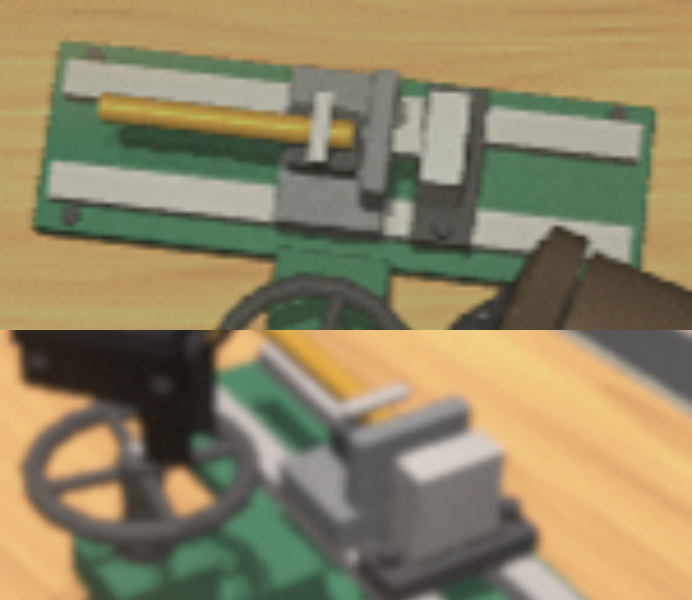

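The nose (about (405,135)) meets the stop block (425,135). The carriage readings haven't changed since I let go, and the arm is clear.

```bash
python3 -c "
from cell import env
print(env.job_done())"
```

```text
the job is handed in; nothing more can be done
None
```

The nose is against the stop: I wound the wheel clockwise in two separate holds, letting go with about 19 mm still to go, then released it, backed the arm clear, left the bystanders untouched and handed the job in at about 19 s; no verdict came back.

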